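Pass a tall bottle through the checkout

ROBOT

A 6-joint arm with a two-finger parallel gripper is mounted at the origin on the work surface. World frame = base frame: x ahead of the robot, y to its left, z up, the work surface at z = 0. Lengths are in m, angles in rad, forces in N, time in s.
With the tool pointing down it reaches from about 0.325 to 0.775 m from the base axis. Payload 9.3 kg.
Tool frame: the origin (TCP) lies at the very end of the fingers, on their centre line; the grasp point (between the pads) lies arm.hold_point_z behind it (arm.hold_point_z is the distance from the TCP to the grasp point, in m); z points along the fingers, y is the direction in which the jaws open and shut (so a half turn about z gives the same grasp; the last joint's range is limited). The gripper opens to 85 mm and grips with 20 to 120 N. Pads are 22 mm wide; open, the fingers measure 114 mm over their backs; the gripper's body (76 mm by 85 mm) begins 54 mm behind the grasp point. The pads swing forward as they close: fully open they stand 13 mm farther back than shut.
Start: joints at [-1.352, 0.259, 0.021, 1.334, 0, 1.418], TCP at [0.2, -0.512, 0.211] pointing down, gripper open.
Joint ranges: [-3.04, 3.04], [-0.91, 1.82], [-1.04, 1.36], [-1.92, 1.95], [-1.52, 1.45], [-3.14, 3.14]. Speed limits (rad/s): [2.22, 2.22, 2.79, 3.14, 3.14, 3.14].

INTERFACE

Orientations are given as a rotation vector (axis times angle).
In Python, from plant import arm gives the robot as it stands. The module is installed in compiled form; this text tells all that it offers.
- The arm moves only by the tool carry_out, never from a script. Its argument "deltas" is a list of rows, each a list of 5 numbers: the shift along the tool's x, y, z in mm, then the turn about the tool's z in rad, then the closure, from 0 (fully open) to 1 (shut). A call has 1 to 10 rows; each row shifts and turns the pose as measured when the row begins, along the tool's axes as they then stand; what a row does not reach is not made up. A row lasts 1/8 s, in which the tool goes at most 62.5 mm and 10.7 degrees, less where a joint would pass 70% of its speed; a pose out of reach is approached as far as the arm can. A call with a gripper value outside its range is refused whole. The fingers move at their own pace and stop on an object; "grip_force" is the grip in N (left out, the last holds). Time passes only in rows, so rows that do not move let the fingers close. It gives the time, the measured TCP pose, the force and the opening at its end, in the units of the state.
- arm.observe(): the state, without advancing time (a new reading comes with each control period).
- arm.get_image(name): name is "side" or "top" or "wrist"; returns a dict with "image" (480x640x3 uint8, red, green, blue), "fx", "fy", "cx", "cy" (pixels), "pose" (4x4, takes a point from camera to world coordinates); the wrist camera has in their place "mount" (4x4, takes a point from camera to tool coordinates, whose origin is the TCP and whose axes are the flange's). Camera axes: x right, y down, z forward; pixel columns grow to the right and rows downward; lengths in m; the calibration is good to about 2 mm. A picture is of the moment at which its call begins: read the wrist's pose just before it. There is no depth.
- arm.close_job(): hands the job in, once; it reports no verdict.
The state is a dict: "time_s": time; "joint_pos": joint angles; "qvel": joint speeds; "effort": joint torques, N m; "position": TCP position; "ee_rot": TCP orientation; "wrist_force": force on the tool from outside, world axes, zero at the start; "ft_torque": the same for the moment, N m; "grip_width": opening from 0.0 (shut) to 1.0 (fully open).
Only numpy, scipy, OpenCV 4.12 (cv2) and the standard library are available. Lean on these libraries where they do the work, as an engineer would, in place of code of your own. Each camera call takes 0.05 s, during which the arm holds its last target.

TASK

The last customer's shopping is still in the packing bay, on the side away from you, so first push the tip of the red divider arm away from you, right over to its stop, to open the near lane. Then gently push the tall green bottle, low on its body so that it slides upright without tipping, from the belt across the scanner glass and into the near lane until all of it is past the tip of the divider arm. Do not grip or lift the bottle, leave the other goods and the yellow bar where they are, and finish with the bottle standing there.

Things in the scene. Friction and masses are not known exactly. Their poses are not given: they have to be found in the camera images.
- checkout: the fixed checkout module. Origin: centre of the scanner glass (x -80..80, y -65..65 mm), at counter height. Its x points away from the robot, its y along the flow of goods from belt to packing bay (within 3 degrees of world x, y). Belt, steel plate, glass and bay floor are all level and flush at z = 0. Black belt, at rest: y below -170. Upright scanner tower: x 175..275, y -145..145, 140 high
- near_lane (a point): a point on the white floor of the near lane of the packing bay, 330 mm past the glass centre (axes as the checkout's). The bay begins 160 mm before it; its near side panel (60 high, red top) has its inner face at x -190 and begins 80 mm before it; the far panel is at x 300. The divider arm parts the near lane (robot side) from the far one; at its stop it passes this point at x 120
- divider: the red divider arm, swinging level about an upright pivot at its downstream end (checkout frame x 50, y 670 mm). Origin: under its free tip, at z 0; axes as divider_tip's. At the start the tip is on the near (robot) side, at x -65..-5 in the checkout frame, shutting the near lane; at its far stop (arm yaw 0.24 rad from the checkout's) it is at x 164. About 2 N moves it; it stays where it is left
- divider_tip (a point): the free end of the divider arm, at half its height (43 above the counter). The arm is a straight upright red bar, 480 from pivot to tip, 22 thick, its lower edge 8 and its upper edge 78 above the counter. The point's axes turn with the arm: y points from the tip along the arm to the pivot, x square to the arm towards the far lane (away from the robot), z up
- bottle: the tall green glass bottle with a white paper label and red cap, full, 280 high; straight round body of diameter 66 up to 165 high, then a shoulder and a neck of diameter 28. Origin: centre of its underside; z along its axis. About 0.4 to 0.85 kg; pushed lower than about 35 above the counter it slides without rocking (about 2 to 6 N)
- carton: bystander: yellow carton with a blue patch, 60 x 80 x 150 high, standing in the far lane; origin at the centre of its underside
- spraycan: bystander: black spray can with a white cap, diameter 53, 195 high, standing in the far lane; origin at the centre of its underside
- bar: bystander: yellow next-customer bar with black ends, lying across the belt behind the bottle, 320 long (its x) x 34 x 30 high; origin at the centre of its underside
- tin: bystander: blue and yellow tin of the next customer, diameter 74, 110 high, standing on the belt behind the bar; origin at the centre of its underside

How it is judged:
On the way, in this order (a step that is already met when the one before it is completed fails the run):
1. the divider arm is pushed right over to its far stop (x of divider_tip in the frame of checkout above 0.15 m), for 0.2 s.
2. the bottle, standing, slides over the scanner glass (its axis within the edges of the glass) (x of bottle in the frame of checkout between -0.08 and 0.08 m and y of bottle in the frame of checkout between -0.065 and 0.065 m and height (world z) of bottle below 0.01 m and angle between bottle's own z axis and vertical below 0.15 rad), for 0.1 s.
At the end, for the whole second after the job is handed in: The divider arm is at its far stop (tip within about 14 mm of it); the bottle stands upright (within 0.05 rad) and still on the floor of the near lane, between the near side panel and the arm, its axis at least 33 mm past the arm's tip, so that all of it is past (x of divider_tip in the frame of checkout above 0.15 m and y of bottle in the frame of divider_tip above 0.033 m and x of bottle in the frame of divider_tip below -0.03 m and x of bottle in the frame of checkout above -0.19 m and angle between bottle's own z axis and vertical below 0.05 rad and height (world z) of bottle between -0.005 and 0.005 m and linear speed of bottle below 0.02 m/s); the robot touches nothing.
It fails at once if the bottle is tipped or rocked by more than 0.17 rad (10 degrees) (angle between bottle's own z axis and vertical above 0.17 rad).
It fails at once if the bottle is lifted off the surface (height (world z) of bottle above 0.012 m).
It fails at once if the bottle is gripped or struck (fingers press on it with more than 18 N) (contact force between the fingers and bottle above 18 N).
It fails at once if the carton, spray can, yellow bar or tin is moved by more than 15 mm (distance of any of carton, spraycan, bar, tin from where it was at the start of the episode above 0.015 m).
It also fails if it takes over 72 s, if anything falls off the work surface, if the arm or the gripper's body presses on something with over 40 N, if the wrist force passes 120 N, or if a joint passes its speed limit or range.

## Working session

There is one attempt and no reset: what is moved stays moved. The work goes in short steps, Python scripts to look and compute and a tool call to move; the robot and the scene stay as the last step left them, time stands still between calls to the robot, and variables do not carry over. Pictures are saved under pics/ and viewed, and the job is handed in when it is done.

Besides the shell and the picture viewer there is one more tool, called after "Request:" as a command line: name --pt "numbers of a row" for each row, then --argument value for the rest. carry_out: Moves the arm, as the interface text tells. Its arguments: {"type":"object","properties":{"deltas":{"type":"array","items":{"type":"array","items":{"type":"number"}}},"grip_force":{"type":"number"}},"required":["deltas"]}

```bash
mkdir -p pics
python3 - <<'E'
from plant import arm
import cv2,numpy as np
np.set_printoptions(precision=4,suppress=True)
print(arm.observe(), arm.hold_point_z)
for n in("top","side"):
    d=arm.get_image(n); cv2.imwrite(f"pics/{n}0.png",d["image"][:,:,::-1]); print(n,d["fx"],d["fy"],d["cx"],d["cy"],d["pose"])
E
```

```text
{'time_s': 0.0, 'joint_pos': array([-1.3516,  0.2592,  0.0208,  1.3337,  0.    ,  1.4182]), 'qvel': array([-0.0013, -0.0001,  0.0001, -0.0004, -0.0006,  0.0004]), 'effort': array([  0.004 , -55.564 ,  34.4528,   0.0137,   0.0001,   0.    ]), 'position': array([ 0.1997, -0.5121,  0.2106]), 'ee_rot': array([-3.0862, -0.5804,  0.    ]), 'wrist_force': array([-0.1364,  0.8834,  0.166 ]), 'ft_torque': array([ 0.0051, -0.0595, -0.0218]), 'grip_width': 0.9960156863522165} 0.0187
top 560.9615339647756 560.9615339647756 320.4072338834212 241.29466921884068 [[ 0.0248 -0.9917  0.126   0.3561]
 [-0.9997 -0.0237  0.0108 -0.109 ]
 [-0.0077 -0.1262 -0.992   1.662 ]
 [ 0.      0.      0.      1.    ]]
side 446.9935068182615 446.9935068182615 315.0729446620349 242.4024098628792 [[-0.8446 -0.3689  0.3879  0.0669]
 [-0.535   0.5557 -0.6364  0.6841]
 [ 0.0192 -0.7451 -0.6667  0.882 ]
 [ 0.      0.      0.      1.    ]]
```

View pics/top0.png

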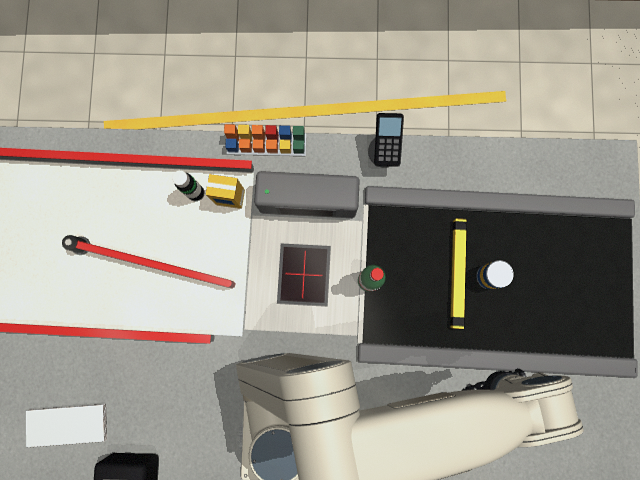

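View pics/side0.png

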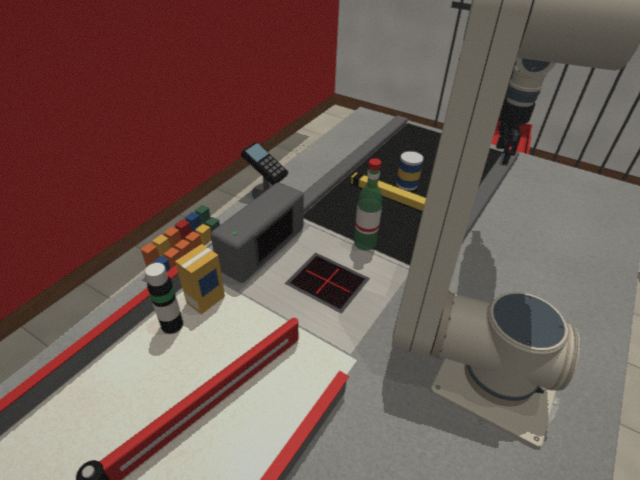

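The top view shows the glass at about (304,274), the divider tip at (233,285) and the pivot at (70,243). The bottle cap is at (377,273), the bar at (459,273) and the tin at (497,274).

```bash
cat > h.py <<'E'
from plant import arm
import cv2,numpy as np
np.set_printoptions(precision=4,suppress=True)
def px(d,u,v,z=0.):
    p=d["pose"];r=p[:3,:3]@np.array([(u-d["cx"])/d["fx"],(v-d["cy"])/d["fy"],1]);return p[:3,3]+r*(z-p[2,3])/r[2]
def proj(d,X):
    p=d["pose"];c=p[:3,:3].T@(np.asarray(X)-p[:3,3]);return np.array([d["fx"]*c[0]/c[2]+d["cx"],d["fy"]*c[1]/c[2]+d["cy"]])
def crop(im,x0,y0,w,h,s,name):
    cv2.imwrite(name,cv2.resize(np.ascontiguousarray(im[y0:y0+h,x0:x0+w,::-1]),None,fx=s,fy=s,interpolation=cv2.INTER_CUBIC))
E
python3 - <<'E'
import cv2,numpy as np
t=cv2.imread("pics/top0.png")[:,:,::-1];s=cv2.imread("pics/side0.png")[:,:,::-1]
from h import crop
crop(t,220,230,200,120,4,"pics/c1.png")
crop(s,270,150,160,150,4,"pics/c2.png")
E
```

```text
(no output)
```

View pics/c1.png

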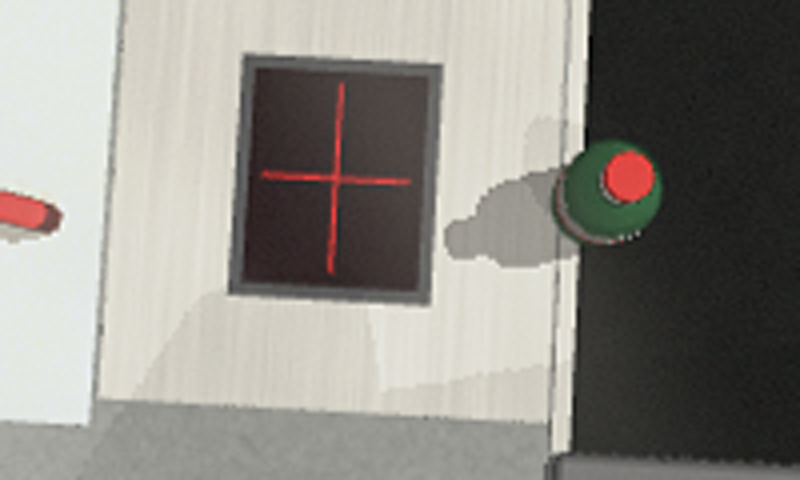

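View pics/c2.png

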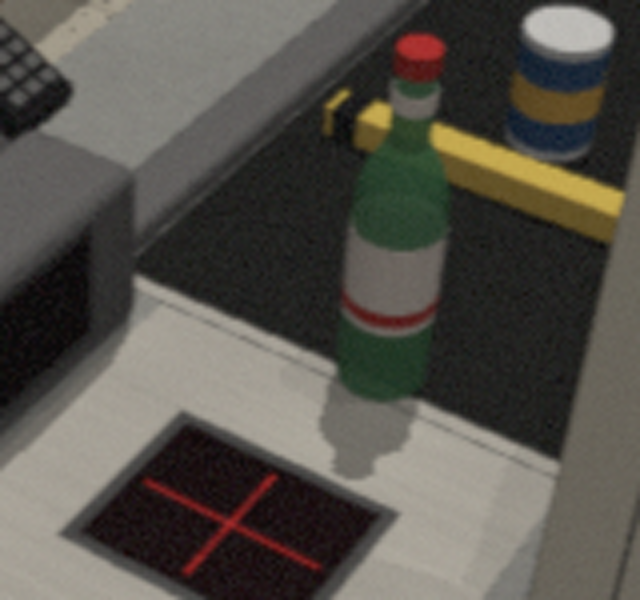

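Run:
```python
from h import *
d=arm.get_image("top");s=arm.get_image("side")
P=np.array([px(d,*q)[:2] for q in[(281.3,243.5),(330.5,246.25),(277,303.5),(327.5,306.5),(304.25,275)]]);print(P)
C=P[:4].mean(0)
m=np.array([[80,65],[80,-65],[-80,65],[-80,-65]])/1e3
D=P[:4]-C
yaw=np.arctan2((m[:,0]*D[:,1]-m[:,1]*D[:,0]).sum(),(m*D).sum());print(C,yaw)
R=np.array([[np.cos(yaw),-np.sin(yaw)],[np.sin(yaw),np.cos(yaw)]])
cf=lambda X:R.T@(np.array(X)[:2]-C)
for n,X in dict(captop=px(d,377.5,273.75,.28),capside=px(s,375,160.7,.28),tip=px(d,235,285,.078),tipside=px(s,297,323,.078),piv=px(d,72,243,.08),bar=px(d,460,273,.03),tin=px(d,498,274,.11),carton=px(d,228,188,.15),spray=px(d,181,180,.195)).items(): print(n,X,cf(X))
for f in[(.05,.67),(.164,.204),(0,.33)]: print(f,C+R@np.array(f))
```

```text
[[ 0.5577  0.0257]
 [ 0.553  -0.1214]
 [ 0.3794  0.0324]
 [ 0.3743 -0.1166]
 [ 0.4653 -0.0455]]
[ 0.4661 -0.045 ] -0.03257866343801216
captop [ 0.4544 -0.2366  0.28  ] [-0.0055 -0.1919]
capside [ 0.457  -0.2392  0.28  ] [-0.0028 -0.1944]
tip [0.4272 0.1461 0.078 ] [-0.0451  0.1897]
tipside [0.4234 0.1681 0.078 ] [-0.0496  0.2115]
piv [0.5352 0.6163 0.08  ] [0.0475 0.6632]
bar [ 0.4802 -0.4991  0.03  ] [ 0.0289 -0.4535]
tin [ 0.4739 -0.5847  0.11  ] [ 0.0254 -0.5392]
carton [0.6899 0.1656 0.15  ] [0.2169 0.2177]
spray [0.6989 0.2844 0.195 ] [0.222  0.3368]
(0.05, 0.67) [0.5379 0.6231]
(0.164, 0.204) [0.6366 0.1536]
(0, 0.33) [0.4768 0.2849]
```

Run:
```python
from h import *
d=arm.get_image("wrist");print(d["mount"]);cv2.imwrite("pics/w0.png",d["image"][:,:,::-1])
s=arm.get_image("side");crop(s["image"],440,40,130,150,4,"pics/c3.png")
```

```text
[[ 0.0004 -0.9573 -0.2892  0.0731]
 [ 1.      0.0007 -0.0007 -0.001 ]
 [ 0.0009 -0.2892  0.9573 -0.1621]
 [ 0.      0.      0.      1.    ]]
```

View pics/w0.png

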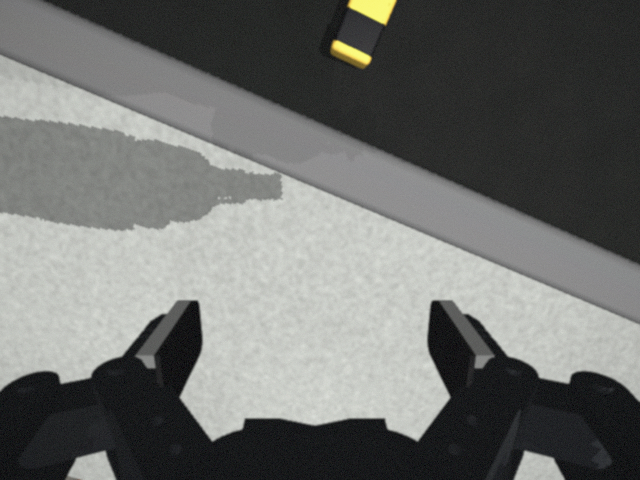

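View pics/c3.png

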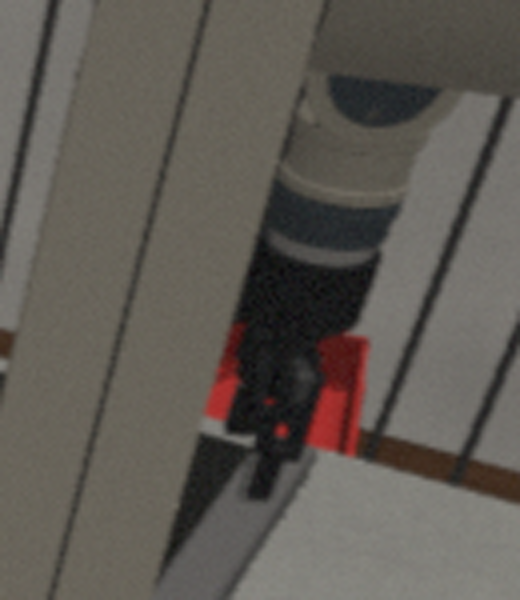

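The wrist view shows the open finger tips at about (190,305) and (440,305), with the knuckles bulging out beyond them at (30,385) and (600,385). Before pushing the tall bottle I need to know what protrudes beyond the fingers, so I'll measure that.

Run:
```python
from h import *
d=arm.get_image("wrist");M=d["mount"];print(d["fx"],d["cx"],d["cy"])
def wp(u,v,z):
    r=M[:3,:3]@np.array([(u-d["cx"])/d["fx"],(v-d["cy"])/d["fx"],1]);return (M[:3,3]+r*(z-M[2,3])/r[2])*1e3
for n,u,v in[("padtip in L",198,302),("padtip out L",178,302),("pad rear L",140,355),("knuckleL top",30,375),("knuckle L right",55,380),("bodyedge L",245,420),("body2",210,442),("joint2 L",125,362)]:
    print(n,[ (z,wp(u,v,-z/1e3)[:2].round(0)) for z in(0,13,40,60,73,90,105)])
crop(d["image"],0,290,320,190,2.5,"pics/c4.png")
```

```text
386.28803678643 314.4470836455599 233.5526344537251
padtip in L [(0, array([ -9., -55.])), (13, array([ -2., -51.])), (40, array([ 11., -42.])), (60, array([ 21., -35.])), (73, array([ 28., -31.])), (90, array([ 37., -25.])), (105, array([ 44., -20.]))]
padtip out L [(0, array([ -9., -64.])), (13, array([ -2., -59.])), (40, array([ 11., -49.])), (60, array([ 21., -41.])), (73, array([ 28., -36.])), (90, array([ 37., -29.])), (105, array([ 44., -23.]))]
pad rear L [(0, array([-37., -86.])), (13, array([-29., -79.])), (40, array([-10., -65.])), (60, array([  3., -54.])), (73, array([ 12., -47.])), (90, array([ 24., -39.])), (105, array([ 34., -31.]))]
knuckleL top [(0, array([ -49., -141.])), (13, array([ -39., -130.])), (40, array([ -19., -107.])), (60, array([ -4., -89.])), (73, array([  6., -78.])), (90, array([ 19., -63.])), (105, array([ 30., -50.]))]
knuckle L right [(0, array([ -52., -130.])), (13, array([ -42., -119.])), (40, array([-21., -98.])), (60, array([ -6., -82.])), (73, array([  4., -72.])), (90, array([ 18., -58.])), (105, array([ 29., -46.]))]
bodyedge L [(0, array([-76., -37.])), (13, array([-64., -34.])), (40, array([-39., -28.])), (60, array([-21., -23.])), (73, array([ -9., -21.])), (90, array([  7., -17.])), (105, array([ 21., -14.]))]
body2 [(0, array([-90., -56.])), (13, array([-77., -51.])), (40, array([-50., -42.])), (60, array([-30., -35.])), (73, array([-17., -31.])), (90, array([  1., -25.])), (105, array([ 16., -20.]))]
joint2 L [(0, array([-41., -93.])), (13, array([-32., -86.])), (40, array([-13., -71.])), (60, array([  1., -59.])), (73, array([ 10., -52.])), (90, array([ 22., -42.])), (105, array([ 33., -34.]))]
```

View pics/c4.png

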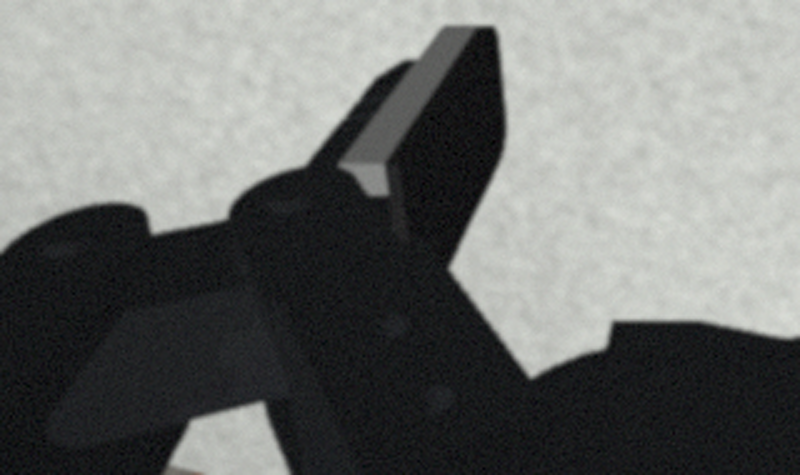

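Request:
carry_out --pt "24 -38 0 0 1" --pt "24 -38 0 0 1" --pt "24 -38 0 0 1" --pt "24 -38 0 0 1" --pt "24 -38 0 0 1" --pt "24 -38 0 0 1" --pt "26 -30 0 0 1" --pt "26 -30 0 0 1" --pt "26 -30 0 0 1" --pt "26 -30 0 0 1" --grip_force 20

```text
time_s: 1.6
position: [0.306, -0.0879, 0.2108]
ee_rot: [3.088, 0.571, 0.005]
wrist_force: [0.8, -0.7, 0.9]
grip_width: 0.002
```

Request:
carry_out --pt "25 -37 0 0 1" --pt "25 -37 0 0 1" --pt "25 -37 0 0 1" --pt "25 -37 0 0 1" --pt "25 -37 0 0 1" --pt "25 -37 0 0 1" --pt "25 -37 0 0 1" --pt "25 -37 0 0 1" --pt "0 0 40 0 1" --pt "0 0 0 0 1"

```text
time_s: 2.85
position: [0.3956, 0.2589, 0.1714]
ee_rot: [-3.069, -0.616, -0.01]
wrist_force: [-1.0, -0.3, 0.6]
grip_width: 0.003
```

Run:
```python
from h import *
d=arm.get_image("side");cv2.imwrite("pics/s1.png",d["image"][:,:,::-1])
o=arm.observe();print(o["position"],o["joint_pos"],proj(d,o["position"]))
```

```text
[0.3968 0.2593 0.1733] [ 0.3948  0.1359 -0.2349  1.1884  0.0099  3.1406] [281.6998 329.7957]
```

View pics/s1.png

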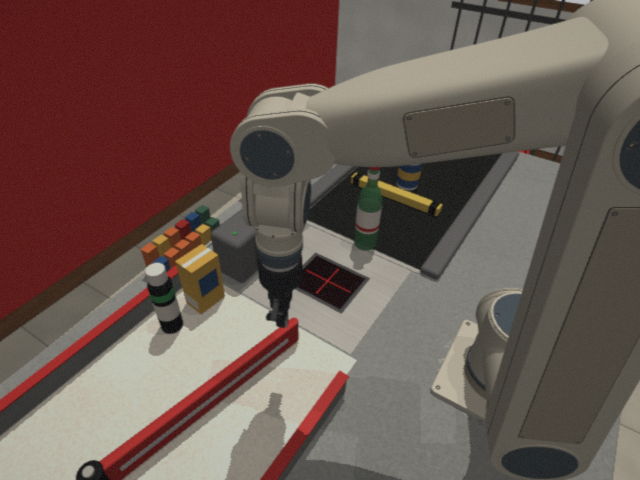

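Request:
carry_out --pt "0 0 0 -0.12 1" --pt "0 0 0 -0.12 1" --pt "-5 0 33 0 1" --pt "0 0 33 0 1" --pt "0 0 33 0 1" --pt "0 0 33 0 1" --pt "0 0 0 0 1"

```text
time_s: 3.78
position: [0.4019, 0.2586, 0.0521]
ee_rot: [-2.971, -0.983, -0.048]
wrist_force: [-0.2, -0.1, 0.7]
grip_width: 0.001
```

Run:
```python
from h import *
from scipy.spatial.transform import Rotation as Ro
o=arm.observe();print(o["position"],o["joint_pos"],o["wrist_force"]);print(Ro.from_rotvec(o["ee_rot"]).as_matrix())
d=arm.get_image("side");crop(d["image"],180,230,200,150,4,"pics/s2.png")
```

```text
[0.4019 0.2586 0.0521] [ 0.3895  0.2234 -0.4613  0.8545  0.0095  2.8925] [-0.2192 -0.1479  0.6547]
[[ 0.8024  0.5962  0.0256]
 [ 0.5959 -0.8028  0.0208]
 [ 0.0329 -0.0014 -0.9995]]
```

View pics/s2.png

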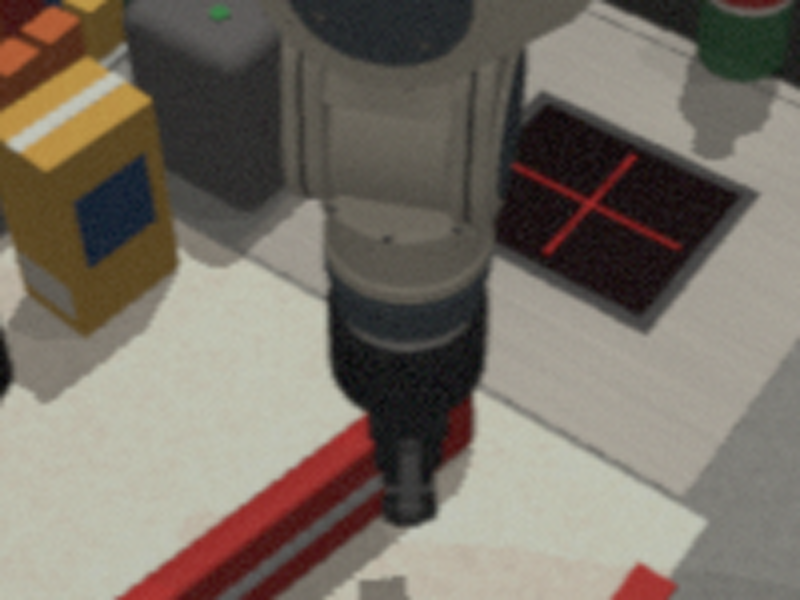

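Request:
carry_out --pt "8 6 8 0 1" --pt "16 12 0 0 1" --pt "16 12 0 0 1" --pt "16 12 0 0 1" --pt "16 12 0 0 1" --pt "16 12 0 0 1" --pt "16 12 0 0 1" --pt "12 9 0 0 1" --pt "8 6 0 0 1" --pt "0 0 0 0 1"

```text
time_s: 5.08
position: [0.5707, 0.258, 0.0612]
ee_rot: [-2.971, -0.981, -0.07]
wrist_force: [0.6, -0.0, 0.9]
grip_width: 0.0
```

```bash
cat >> h.py <<'E'
from scipy.spatial.transform import Rotation as Ro
C=np.array([.4661,-.045]);yaw=-.0326
R2=np.array([[np.cos(yaw),-np.sin(yaw)],[np.sin(yaw),np.cos(yaw)]])
cf=lambda X:R2.T@(np.array(X)[:2]-C)
def st():
    o=arm.observe();print(o["time_s"],o["position"],"co",cf(o["position"]),o["joint_pos"],o["wrist_force"]);m=Ro.from_rotvec(o["ee_rot"]).as_matrix();print(m);return o,m
def tool(dx,dy,dz):
    m=Ro.from_rotvec(arm.observe()["ee_rot"]).as_matrix();return m.T@np.array([dx,dy,dz])
E
python3 - <<'E'
from h import *
st()
d=arm.get_image("top");crop(d["image"],50,150,250,180,3,"pics/t1.png")
E
```

```text
5.075 [0.5707 0.258  0.0612] co [0.0946 0.3062] [ 0.2839  0.4332 -0.1102  0.9832  0.0133  2.7884] [ 0.6286 -0.0202  0.8716]
[[ 0.8027  0.5951  0.0387]
 [ 0.5946 -0.8036  0.0252]
 [ 0.0461  0.0028 -0.9989]]
```

View pics/t1.png

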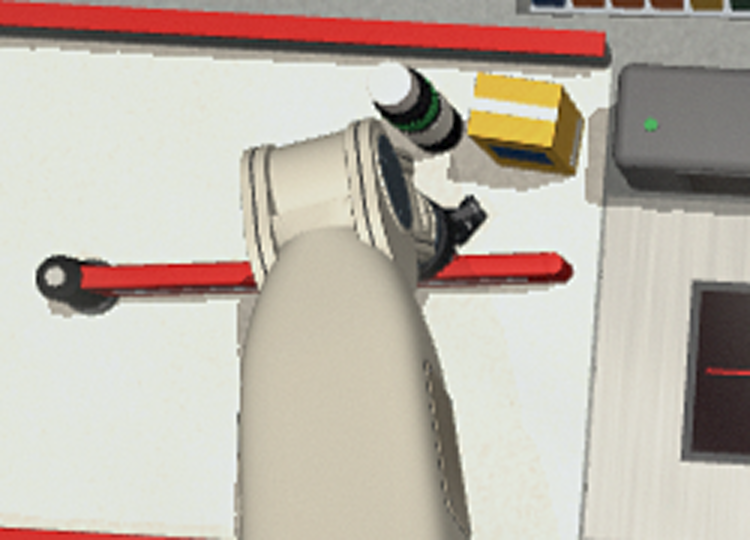

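Request:
carry_out --pt "12 -25 8 0 1" --pt "12 -25 8 0 1" --pt "5 3 4 0 1" --pt "8 6 0 0 1" --pt "8 6 0 0 1" --pt "6 4 0 0 1"

```text
time_s: 5.88
position: [0.6043, 0.3057, 0.0618]
ee_rot: [2.975, 0.969, 0.111]
wrist_force: [0.4, -0.2, -0.3]
grip_width: -0.003
```

Run:
```python
from h import *
st()
d=arm.get_image("top");crop(d["image"],50,150,250,180,3,"pics/t2.png")
for q in[(242.7,207),(215,203)]:print("carton",cf(px(d,*q,0.)))
```

```text
5.875 [0.6043 0.3057 0.0618] co [0.1267 0.355 ] [ 0.3511  0.4974  0.0005  1.0034 -0.014   2.8626] [ 0.4335 -0.1637 -0.34  ]
[[ 0.806   0.5876  0.0709]
 [ 0.5884 -0.8085  0.0111]
 [ 0.0638  0.0328 -0.9974]]
carton [0.1933 0.1972]
carton [0.2008 0.2817]
```

View pics/t2.png

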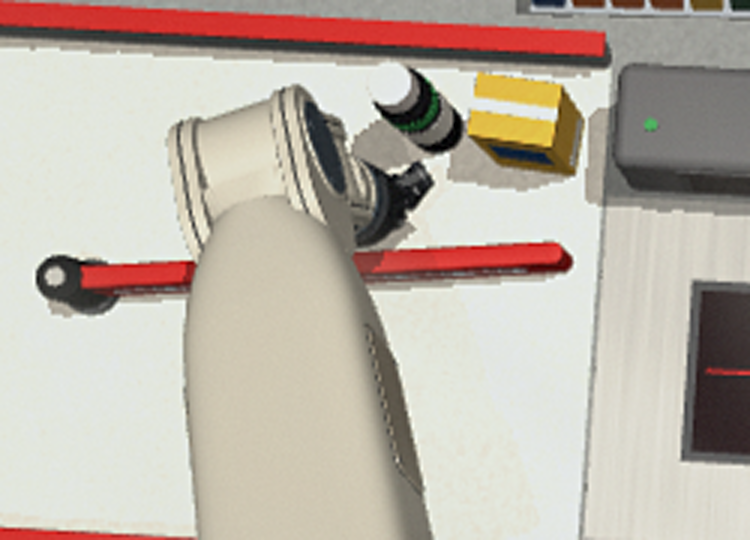

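Run:
```python
from h import *
d=arm.get_image("top");s=arm.get_image("side")
for q in[(569,260),(380,264),(150,275)]:print(cf(px(d,50+q[0]/3,150+q[1]/3,.078)))
crop(s["image"],120,200,230,170,3.4,"pics/s3.png")
```

```text
[0.0929 0.187 ]
[0.0789 0.3664]
[0.056  0.5845]
```

View pics/s3.png

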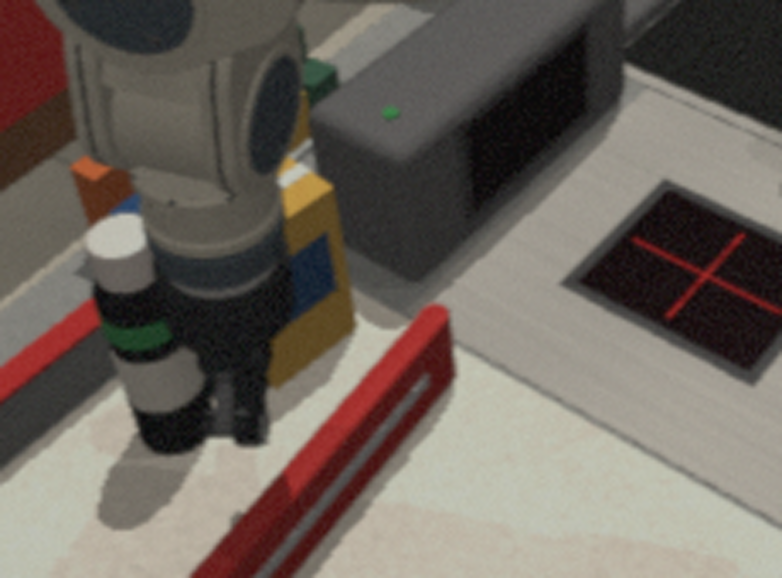

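Request:
carry_out --pt "2 1 -25 0 1" --pt "2 1 -30 0 1" --pt "2 1 -30 0 1" --pt "0 0 0 0 1"

```text
time_s: 6.52
position: [0.6028, 0.3054, 0.1463]
ee_rot: [2.975, 0.968, 0.101]
wrist_force: [-0.4, -0.6, -0.1]
grip_width: 0.002
```

Run:
```python
from h import *
st(); print(tool(-140,-25,0))
```

```text
6.525 [0.6028 0.3054 0.1463] co [0.1252 0.3547] [ 0.3513  0.4523  0.1477  1.2021 -0.0138  2.8631] [-0.4432 -0.5776 -0.1296]
[[ 0.8065  0.5877  0.065 ]
 [ 0.5884 -0.8085  0.0092]
 [ 0.0579  0.0308 -0.9978]]
[-127.6172  -62.0635   -9.3256]
```

Request:
carry_out --pt "-26 -12 -2 0 1" --pt "-26 -12 -2 0 1" --pt "-26 -12 -2 0 1" --pt "-26 -12 -2 0 1" --pt "-26 -12 -2 0 1" --pt "0 0 0 0 1"

```text
time_s: 7.28
position: [0.4537, 0.275, 0.1395]
ee_rot: [2.975, 0.969, 0.083]
wrist_force: [0.3, -0.9, 0.1]
grip_width: 0.001
```

Run:
```python
from h import *
st(); print(tool(0,0,-20))
```

```text
7.275 [0.4537 0.275  0.1395] co [-0.0229  0.3194] [ 0.3963  0.2236 -0.2141  1.0811 -0.0161  2.908 ] [ 0.2859 -0.8789  0.0624]
[[ 0.807   0.588   0.0542]
 [ 0.5886 -0.8084  0.0053]
 [ 0.0469  0.0276 -0.9985]]
[-0.9383 -0.5529 19.9703]
```

Request:
carry_out --pt "-1 -1 30 0 1" --pt "-1 -1 30 0 1" --pt "-1 -1 25 0 1" --pt "-1 0 20 0 1" --pt "0 0 5 0 1"

```text
time_s: 7.9
position: [0.4558, 0.2757, 0.0233]
ee_rot: [2.975, 0.968, 0.081]
wrist_force: [0.1, -0.8, 1.2]
grip_width: 0.0
```

Run:
```python
from h import *
st(); print(tool(20,0,0))
```

```text
7.9 [0.4558 0.2757 0.0233] co [-0.0207  0.3202] [ 0.396   0.3271 -0.397   0.7962 -0.0162  2.908 ] [ 0.0884 -0.8198  1.1618]
[[ 0.8073  0.5878  0.0528]
 [ 0.5884 -0.8086  0.0046]
 [ 0.0454  0.0274 -0.9986]]
[16.146  11.7554  1.0563]
```

Low enough now. I'll push +x in small batches and watch the height.

Request:
carry_out --pt "16 12 1 0 1" --pt "16 12 1 0 1" --pt "16 12 1 0 1" --pt "12 9 1 0 1"

```text
time_s: 8.4
position: [0.5335, 0.275, 0.023]
ee_rot: [2.975, 0.969, 0.079]
wrist_force: [-0.3, -0.4, 1.1]
grip_width: -0.0
```

Run:
```python
from h import *
st(); print(tool(20,0,0))
d=arm.get_image("side");crop(d["image"],120,200,230,170,3.4,"pics/s4.png")
```

```text
8.4 [0.5335 0.275  0.023 ] co [0.057 0.322] [ 0.3432  0.4252 -0.235   0.8602 -0.0134  2.8546] [-0.3353 -0.4053  1.1043]
[[ 0.8069  0.5884  0.052 ]
 [ 0.589  -0.8081  0.0044]
 [ 0.0446  0.0271 -0.9986]]
[16.1383 11.7676  1.0394]
```

View pics/s4.png

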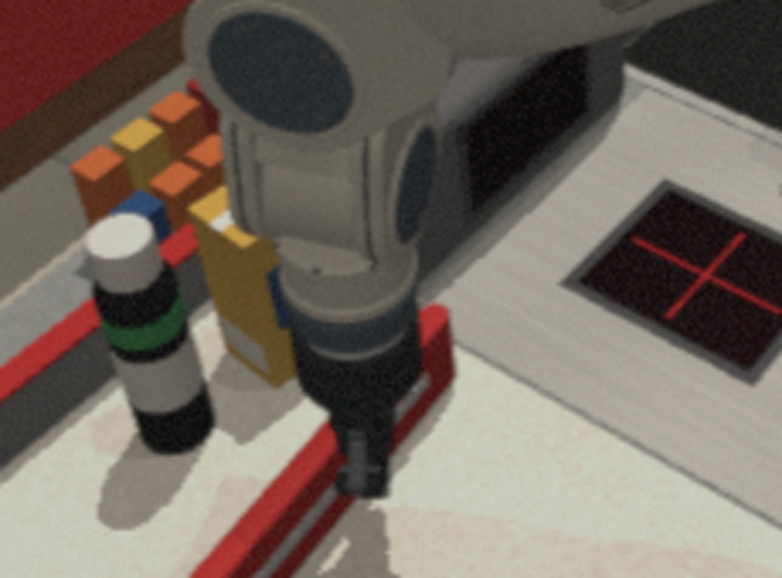

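Request:
carry_out --pt "10 7 1 0 1" --pt "12 9 1 0 1" --pt "10 7 1 0 1" --pt "8 6 1 0 1"

```text
time_s: 8.95
position: [0.5855, 0.2756, 0.0212]
ee_rot: [2.976, 0.971, 0.077]
wrist_force: [-2.7, 0.6, 0.8]
grip_width: 0.002
```

Run:
```python
from h import *
st(); print(tool(20,0,0))
d=arm.get_image("side");crop(d["image"],120,200,230,170,3.4,"pics/s5.png")
d=arm.get_image("top");crop(d["image"],50,150,250,180,3,"pics/t5.png")
```

```text
8.95 [0.5855 0.2756 0.0212] co [0.1089 0.3244] [ 0.3157  0.4964 -0.1143  0.9112 -0.0106  2.8263] [-2.7451  0.612   0.844 ]
[[ 0.8065  0.5891  0.0498]
 [ 0.5896 -0.8077  0.0051]
 [ 0.0432  0.0252 -0.9987]]
[16.1308 11.7816  0.9952]
```

View pics/s5.png

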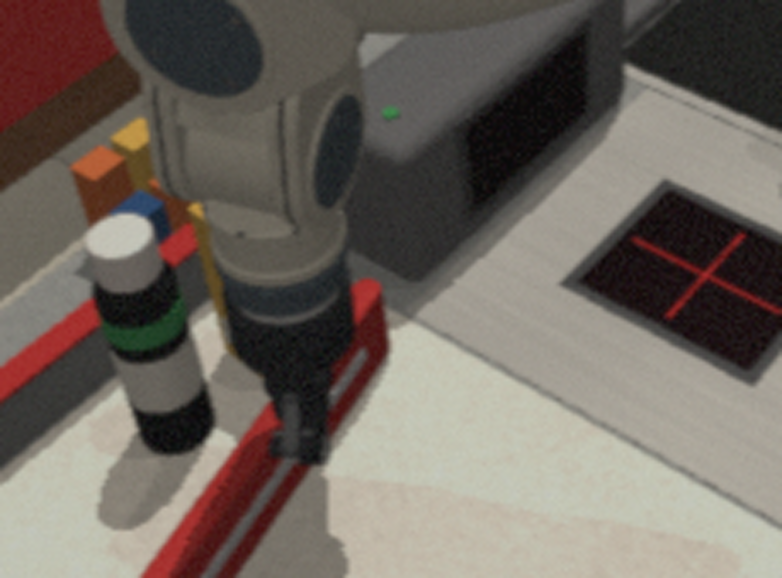

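View pics/t5.png

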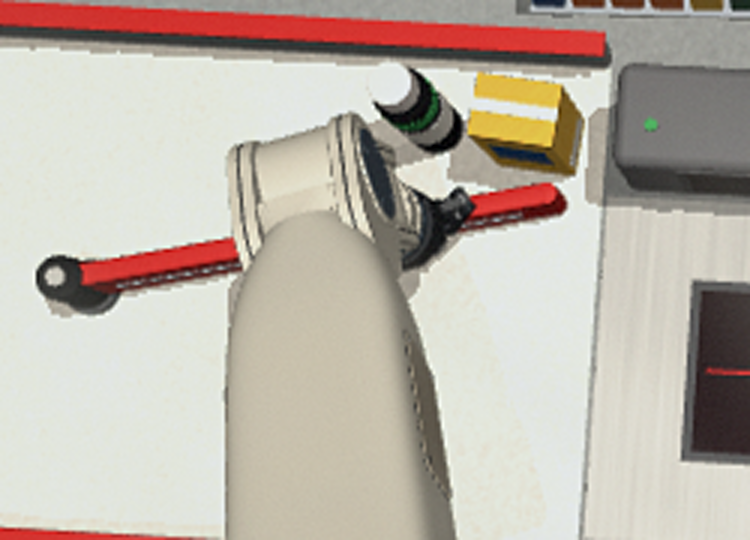

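Request:
carry_out --pt "7 5 0 0 1" --pt "7 5 0 0 1" --pt "5 4 0 0 1"

```text
time_s: 9.43
position: [0.5906, 0.2734, 0.0188]
ee_rot: [2.98, 0.978, 0.022]
wrist_force: [-27.7, -0.7, 15.0]
grip_width: 0.001
```

Run:
```python
from h import *
st()
d=arm.get_image("top");crop(d["image"],180,180,80,60,8,"pics/t6.png")
print(proj(d,[*(C+R2@[.164,.204]),.078]))
```

```text
9.425 [0.5906 0.2734 0.0188] co [0.1141 0.3223] [ 0.3071  0.5248 -0.068   0.964  -0.005   2.8144] [-27.7199  -0.7158  14.9823]
[[ 0.8055  0.5925  0.0149]
 [ 0.5925 -0.8055 -0.0005]
 [ 0.0117  0.0092 -0.9999]]
[235.6299 211.8168]
```

View pics/t6.png

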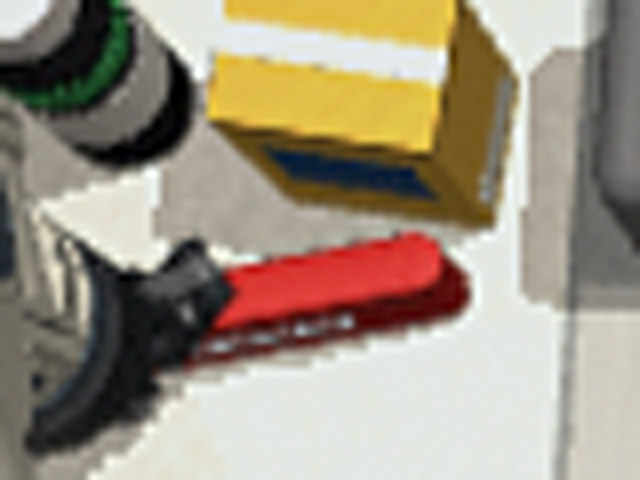

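Request:
carry_out --pt "0 0 0 0 1" --pt "-8 -6 0 0 1" --pt "-16 -12 0 0 1" --pt "-24 -18 0 0 1" --pt "-24 -18 -30 0 1" --pt "0 0 -40 0 1" --pt "0 0 -40 0 1" --pt "0 0 -40 0 1" --pt "0 0 0 0 1"

```text
time_s: 10.6
position: [0.4947, 0.2736, 0.1731]
ee_rot: [2.978, 0.976, 0.031]
wrist_force: [0.5, 0.2, -0.5]
grip_width: -0.002
```

Run:
```python
from h import *
st()
d=arm.get_image("top");cv2.imwrite("pics/t7.png",d["image"][:,:,::-1])
```

```text
10.6 [0.4947 0.2736 0.1731] co [0.0182 0.3193] [ 0.3615  0.2852 -0.039   1.2275 -0.0085  2.8695] [ 0.5337  0.2301 -0.4783]
[[ 0.8058  0.5918  0.0209]
 [ 0.592  -0.806  -0.0011]
 [ 0.0162  0.0133 -0.9998]]
```

View pics/t7.png

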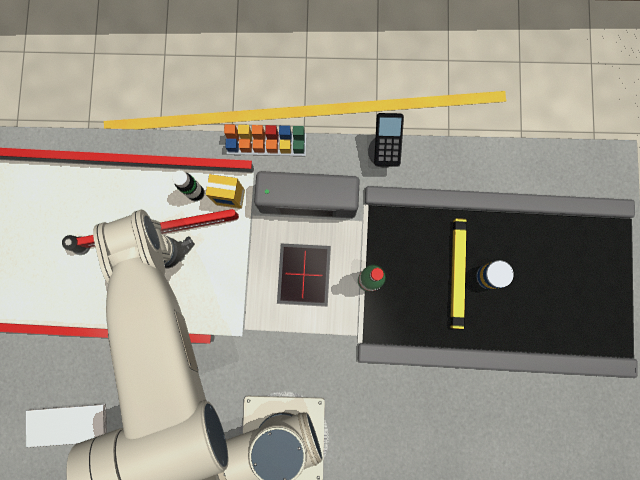

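Request:
carry_out --pt "0 0 0 -0.18 1" --pt "0 0 0 -0.18 1" --pt "0 0 0 -0.18 1" --pt "0 0 0 -0.18 1" --pt "0 0 0 -0.18 1" --pt "-40 -20 0 0 1" --pt "-40 -20 0 0 1" --pt "-40 -20 0 0 1" --pt "-40 -20 0 0 1" --pt "-40 -20 0 0 1"

```text
time_s: 11.9
position: [0.3855, 0.0687, 0.1573]
ee_rot: [2.219, 2.211, -0.004]
wrist_force: [1.2, 0.1, 0.8]
grip_width: 0.004
```

Run:
```python
from h import *
o,m=st();p=o["position"]; print(tool(*(np.array([.26,-.2,.2])-p)*1000))
```

```text
11.9 [0.3855 0.0687 0.1573] co [-0.0843  0.111 ] [-0.0325  0.0106 -0.4165  1.1387 -0.0078  1.542 ] [1.1667 0.0616 0.7822]
[[ 0.0038  1.      0.0047]
 [ 1.     -0.0037 -0.008 ]
 [-0.0079  0.0047 -1.    ]]
[-269.4571 -124.2729  -41.1384]
```

Request:
carry_out --pt "-38 -18 -6 0 1" --pt "-38 -18 -6 0 1" --pt "-38 -18 -6 0 1" --pt "-38 -18 -6 0 1" --pt "-38 -18 -6 0 1" --pt "-38 -18 -6 0 1" --pt "-38 -18 -6 0 1" --pt "-38 -20 0 0 1" --pt "-38 -24 0 0 1" --pt "-38 -24 0 0 1"

```text
time_s: 13.15
position: [0.1774, -0.3193, 0.193]
ee_rot: [2.225, 2.215, -0.009]
wrist_force: [1.2, -0.7, -0.1]
grip_width: -0.002
```

Run:
```python
from h import *
o,m=st();p=o["position"]; print(tool(*(np.array([.08,-.42,.25])-p)*1000))
```

```text
13.15 [ 0.1774 -0.3193  0.193 ] co [-0.2796 -0.2836] [-1.2911 -0.055  -0.3862  1.2353 -0.0039  0.2841] [ 1.1556 -0.652  -0.09  ]
[[ 0.0044  1.     -0.0026]
 [ 1.     -0.0044 -0.0052]
 [-0.0052 -0.0025 -1.    ]]
[-101.3899  -97.1187  -56.2378]
```

Request:
carry_out --pt "-30 -30 20 0 0.5" --pt "-30 -30 30 0 0.5" --pt "-30 -30 30 0 0.5" --pt "0 0 20 0 0.5" --pt "30 0 0 0 0.5" --pt "30 0 0 0 0.5" --pt "30 0 0 0 0.5"

```text
time_s: 14.02
position: [0.0805, -0.3194, 0.0816]
ee_rot: [-2.231, -2.203, -0.001]
wrist_force: [1.0, 0.2, 0.4]
grip_width: 0.503
```

Run:
```python
from h import *
o,m=st();p=o["position"]; print(o["grip_width"])
```

```text
14.025 [ 0.0805 -0.3194  0.0816] co [-0.3764 -0.2868] [-1.5769 -0.0288 -0.6671  0.9368 -0.0036  0.0065] [0.9515 0.1646 0.3626]
[[ 0.0126  0.9999 -0.0036]
 [ 0.9999 -0.0126  0.0043]
 [ 0.0042 -0.0037 -1.    ]]
0.5030275094888024
```

Request:
carry_out --pt "20 0 0 0 0.5" --pt "20 0 0 0 0.5" --pt "20 0 0 0 0.5"

```text
time_s: 14.4
position: [0.0811, -0.2555, 0.0801]
ee_rot: [-2.231, -2.202, -0.002]
wrist_force: [-0.5, -0.1, -0.4]
grip_width: 0.498
```

Run:
```python
from h import *
o,m=st();p=o["position"]; print(o["grip_width"])
```

```text
14.4 [ 0.0811 -0.2555  0.0801] co [-0.3779 -0.2229] [-1.5755 -0.1414 -0.7676  0.9507 -0.0041  0.0083] [-0.4778 -0.0761 -0.4055]
[[ 0.013   0.9999 -0.004 ]
 [ 0.9999 -0.0129  0.0062]
 [ 0.0061 -0.0041 -1.    ]]
0.49846812140044977
```

Request:
carry_out --pt "-40 0 -50 0 0.5" --pt "-40 0 -55 0 0.5" --pt "-40 0 -55 0 0.5" --pt "0 40 -55 0 0.5" --pt "0 40 -55 0 0.5" --pt "0 50 -50 0 0.5" --pt "0 50 0 0 0.5" --pt "20 50 0 0 0.5"

```text
time_s: 15.4
position: [0.302, -0.3562, 0.3776]
ee_rot: [-2.234, -2.187, -0.015]
wrist_force: [0.3, -0.2, -0.1]
grip_width: 0.498
```

Run:
```python
from h import *
o,m=st()
d=arm.get_image("top")
for q in[(125,465),(65,425)]:print(px(d,*q))
```

```text
15.4 [ 0.302  -0.3562  0.3776] co [-0.1539 -0.3164] [-1.0514  0.131   0.2769  1.7333  0.0055  0.5407] [ 0.3298 -0.2113 -0.0801]
[[ 0.0213  0.9998 -0.0035]
 [ 0.9996 -0.0213  0.0172]
 [ 0.0171 -0.0038 -0.9998]]
[-0.0886  0.4499  0.    ]
[0.017  0.6305 0.    ]
```

Request:
carry_out --pt "45 14 0 0 0.5" --pt "45 14 0 0 0.5" --pt "45 14 0 0 0.5" --pt "45 14 0 0 0.5" --pt "45 10 0 0 0.5" --pt "45 5 0 0 0.5" --pt "45 0 0 0 0.5" --pt "45 -5 0 -0.1 0.5" --pt "45 -10 0 0 0.5" --pt "45 -20 0 0 0.5"

```text
time_s: 16.7
position: [0.3452, 0.1037, 0.3795]
ee_rot: [-2.112, -2.299, -0.018]
wrist_force: [0.1, -0.1, -0.1]
grip_width: 0.5
```

Run:
```python
from h import *
o,m=st()
```

```text
16.7 [0.3452 0.1037 0.3795] co [-0.1257  0.1447] [ 0.0376 -0.0665  0.0745  1.7177  0.0224  1.5237] [ 0.1433 -0.1486 -0.0977]
[[-0.0845  0.9964 -0.0068]
 [ 0.9962  0.0846  0.0221]
 [ 0.0226 -0.0049 -0.9997]]
```

Run:
```python
from h import *
d=arm.get_image("top");crop(d["image"],0,330,240,150,3,"pics/t8.png")
o,m=st();p=o["position"];th=np.arctan2(m[1,0],m[0,0])
n=17;D=(np.array([-.02,.46])-p[:2])*1000/n
for i in range(n):
    c,s=np.cos(th),np.sin(th);print(np.round([c*D[0]+s*D[1],s*D[0]-c*D[1]]),end=" ");th+=.18
```

```text
16.75 [0.342  0.1071 0.3805] co [-0.129  0.148] [ 0.046  -0.0706  0.0733  1.7197  0.0244  1.5298] [-1.2855  2.2323  1.5876]
[[-0.0868  0.9962 -0.0061]
 [ 0.9959  0.0869  0.0242]
 [ 0.0246 -0.004  -0.9997]]
[ 23. -19.] [ 26. -15.] [ 28. -10.] [29. -5.] [30.  0.] [29.  6.] [28. 11.] [25. 16.] [22. 20.] [18. 23.] [14. 26.] [ 9. 28.] [ 4. 30.] [-2. 30.] [-7. 29.] [-12.  27.] [-17.  25.]
```

View pics/t8.png

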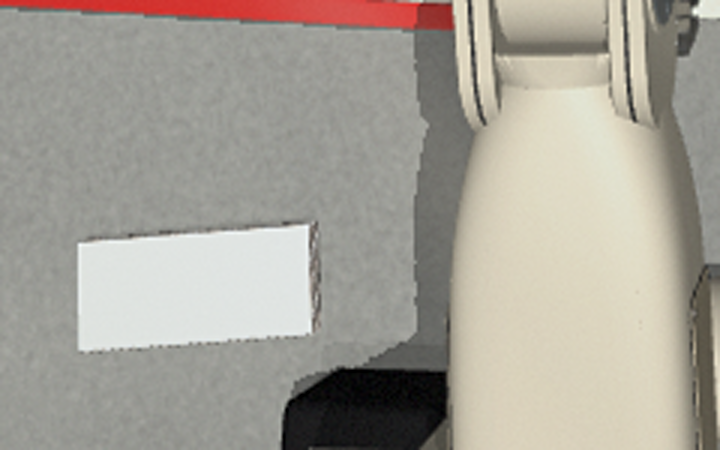

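Request:
carry_out --pt "30 3 0 -0.18 0.5" --pt "29 8 0 -0.18 0.5" --pt "27 13 0 -0.18 0.5" --pt "24 18 0 -0.18 0.5" --pt "21 22 0 -0.18 0.5" --pt "17 25 0 -0.18 0.5" --pt "12 28 0 -0.18 0.5" --pt "7 29 0 -0.18 0.5"

```text
time_s: 17.75
position: [0.3364, 0.3561, 0.3832]
ee_rot: [0.006, -3.137, -0.036]
wrist_force: [1.0, -0.3, -0.0]
grip_width: 0.498
```

Run:
```python
from h import *
o,m=st();p=o["position"];th=np.arctan2(m[1,0],m[0,0]);print(th)
n=9;D=(np.array([-.02,.46])-p[:2])*1000/n
for i in range(n):
    c,s=np.cos(th),np.sin(th);print(np.round([c*D[0]+s*D[1],s*D[0]-c*D[1]]),end=" ");th+=.18
```

```text
17.75 [0.3364 0.3561 0.3832] co [-0.1427  0.3966] [0.6284 0.1537 0.3187 1.7264 0.0212 0.6245] [ 0.9928 -0.3426 -0.0354]
[[-1.     -0.004  -0.0049]
 [-0.0041  0.9997  0.0226]
 [ 0.0048  0.0227 -0.9997]]
-3.137503868760767
[40. 12.] [37. 19.] [33. 25.] [28. 30.] [22. 35.] [15. 38.] [ 8. 40.] [ 1. 41.] [-6. 41.]
```

Request:
carry_out --pt "40 12 0 -0.18 0.5" --pt "37 19 0 -0.18 0.5" --pt "33 25 0 -0.18 0.5" --pt "28 30 0 -0.18 0.5" --pt "22 35 0 -0.18 0.5" --pt "15 38 0 -0.18 0.5" --pt "8 40 -5 -0.18 0.5" --pt "1 41 -5 -0.18 0.5" --pt "-6 41 -5 -0.1 0.5"

```text
time_s: 18.88
position: [-0.0295, 0.4555, 0.3962]
ee_rot: [-2.244, 2.189, 0.028]
wrist_force: [0.7, 1.1, -0.1]
grip_width: 0.496
```

Run:
```python
from h import *
o,m=st();th=np.arctan2(m[1,0],m[0,0]);print(th)
```

```text
18.875 [-0.0295  0.4555  0.3962] co [-0.5117  0.4841] [ 1.444   0.0952  0.2828  1.7422  0.0105 -0.1512] [ 0.6628  1.0545 -0.1461]
[[ 0.0243 -0.9997 -0.0084]
 [-0.9995 -0.0245  0.0174]
 [-0.0176  0.008  -0.9998]]
-1.5464694543132171
```

Request:
carry_out --pt "0 0 -40 0 0.5" --pt "0 0 -40 0 0.5" --pt "0 0 -40 0 0.5" --pt "0 0 -30 0 0.5"

```text
time_s: 19.38
position: [-0.0309, 0.4488, 0.4927]
ee_rot: [-2.219, 2.15, 0.082]
wrist_force: [0.1, -0.9, -0.3]
grip_width: 0.499
```

Run:
```python
from h import *
o,m=st();th=np.arctan2(m[1,0],m[0,0]);print(th)
```

```text
19.375 [-0.0309  0.4488  0.4927] co [-0.5128  0.4774] [ 1.4442  0.1119  0.5618  1.9482  0.0118 -0.1578] [ 0.1346 -0.8575 -0.3341]
[[ 0.0316 -0.9995 -0.0025]
 [-0.9968 -0.0317  0.0734]
 [-0.0734  0.0002 -0.9973]]
-1.5391271516383864
```

The wrist joint clamps and the tool now leans toward +y, so the finger tips will lead. I'll add more lean.

Request:
carry_out --pt "0 0 -40 0 0.5" --pt "0 0 -40 0 0.5" --pt "0 0 -40 0 0.5" --pt "0 0 -40 0 0.5" --pt "0 0 0 0 0.5"

```text
time_s: 20.0
position: [-0.0315, 0.4233, 0.5464]
ee_rot: [-2.14, 2.076, 0.196]
wrist_force: [0.3, 0.5, -0.7]
grip_width: 0.498
```

Run:
```python
from h import *
o,m=st();th=np.arctan2(m[1,0],m[0,0]);print(th)
```

```text
20.0 [-0.0315  0.4233  0.5464] co [-0.5126  0.4518] [ 1.4363  0.0249  0.6038  1.9483  0.0138 -0.1631] [ 0.3404  0.5435 -0.6911]
[[ 0.0313 -0.9994  0.0131]
 [-0.9794 -0.0281  0.2   ]
 [-0.1996 -0.0191 -0.9797]]
-1.5388049517701916
```

Request:
carry_out --pt "0 0 -55 0 0.5" --pt "0 0 -55 0 0.5" --pt "0 0 -55 0 0.5" --pt "0 0 -55 0 0.5" --pt "0 0 -55 0 0.5" --pt "0 0 -55 0 0.5"

```text
time_s: 20.75
position: [-0.0461, 0.3457, 0.6485]
ee_rot: [-1.97, 1.917, 0.397]
wrist_force: [0.6, -0.2, -0.1]
grip_width: 0.499
```

Run:
```python
from h import *
o,m=st();th=np.arctan2(m[1,0],m[0,0]);print(th)
```

```text
20.75 [-0.0461  0.3457  0.6485] co [-0.5247  0.3738] [ 1.4624 -0.1571  0.6829  1.9481 -0.0011 -0.1359] [ 0.5802 -0.2097 -0.1079]
[[ 0.0387 -0.998   0.0494]
 [-0.8961 -0.0128  0.4436]
 [-0.4421 -0.0615 -0.8949]]
-1.5276039635852248
```

Request:
carry_out --pt "0 0 -55 0 0.5" --pt "0 0 -55 0 0.5" --pt "0 0 -40 0 0.5" --pt "0 0 0 0 0.5"

```text
time_s: 21.25
position: [-0.0606, 0.2924, 0.6913]
ee_rot: [-1.889, 1.837, 0.487]
wrist_force: [-0.6, -0.5, -0.2]
grip_width: 0.505
```

Run:
```python
from h import *
o,m=st();th=np.arctan2(m[1,0],m[0,0]);print(th);p=o["position"]
print(tool(*(np.array([.35,.30,.45])-p)*1000))
```

```text
21.25 [-0.0606  0.2924  0.6913] co [-0.5375  0.32  ] [ 1.5439 -0.2472  0.7159  1.9484 -0.0481 -0.0688] [-0.6332 -0.528  -0.1854]
[[ 0.0463 -0.9969  0.0629]
 [-0.8349 -0.004   0.5504]
 [-0.5485 -0.078  -0.8325]]
-1.5154320389859675
[ 144.9935 -390.6017  230.9362]
```

Run:
```python
from h import *
o,m=st();p=o["position"]
P=[np.array(q) for q in([.10,.32,.6],[.33,.15,.5],[.33,-.33,.42])]
a=p
for q in P: print(m.T@(q-a)*1000,np.linalg.norm(q-a)); a=q
```

```text
21.25 [-0.0606  0.2924  0.6913] co [-0.5375  0.32  ] [ 1.5439 -0.2472  0.7159  1.9484 -0.0481 -0.0688] [-0.6332 -0.528  -0.1854]
[[ 0.0463 -0.9969  0.0629]
 [-0.8349 -0.004   0.5504]
 [-0.5485 -0.078  -0.8325]]
[  34.4544 -153.1379  101.352 ] 0.18684363127166193
[ 207.4198 -220.8165    4.137 ] 0.30298514815086236
[ 444.6184    8.175  -197.6048] 0.4866210024238576
```

Request:
carry_out --pt "8 -38 25 0 0.5" --pt "8 -38 25 0 0.5" --pt "8 -38 25 0 0.5" --pt "8 -38 25 0 0.5" --pt "30 -32 0 0 0.5" --pt "30 -32 0 0 0.5" --pt "30 -32 0 0 0.5" --pt "30 -32 0 0 0.5" --pt "30 -32 0 0 0.5" --pt "30 -32 0 0 0.5"

```text
time_s: 22.5
position: [0.2534, 0.2189, 0.5074]
ee_rot: [-1.897, 1.856, 0.434]
wrist_force: [0.2, 1.3, 0.0]
grip_width: 0.501
```

Run:
```python
from h import *
o,m=st();p=o["position"]
for q in([.33,.15,.5],[.33,-.33,.42]): print(tool(*(np.array(q)-p)*1000))
```

```text
22.5 [0.2534 0.2189 0.5074] co [-0.2212  0.2569] [-0.1282 -0.2424  0.1557  1.9474  0.5552 -1.7147] [0.158  1.2766 0.0286]
[[ 0.0458 -0.9953  0.0855]
 [-0.8539  0.0054  0.5204]
 [-0.5184 -0.0968 -0.8496]]
[ 66.1785 -75.9427 -23.0632]
[ 517.5181  -70.8086 -204.9043]
```

Request:
carry_out --pt "30 -20 5 0 0.5" --pt "40 -14 -4 0 0.5" --pt "43 -8 -17 0 0.5" --pt "43 -8 -17 0 0.5" --pt "43 -8 -17 0 0.5" --pt "43 -8 -17 0 0.5" --pt "43 -4 -17 0 0.5" --pt "43 -4 -17 0 0.5" --pt "43 -4 -17 0 0.5" --pt "43 -4 -17 0 0.5"

```text
time_s: 23.75
position: [0.364, -0.2003, 0.3523]
ee_rot: [-1.883, 1.878, 0.412]
wrist_force: [1.2, -0.0, 0.3]
grip_width: 0.497
```

Run:
```python
from h import *
o,m=st();p=o["position"]
for q in([.45,-.34,.36],[.45,-.34,.03]): print(tool(*(np.array(q)-p)*1000))
```

```text
23.75 [ 0.364  -0.2003  0.3523] co [-0.097  -0.1585] [-0.9969  0.2149  0.1817  1.9474  0.3682 -2.6479] [ 1.1999 -0.0366  0.261 ]
[[ 0.0304 -0.9945  0.1005]
 [-0.8613  0.025   0.5075]
 [-0.5072 -0.102  -0.8558]]
[119.0051 -89.8284 -68.887 ]
[286.3878 -56.1752 213.5143]
```

Request:
carry_out --pt "40 0 -23 0 0.5" --pt "40 0 -23 0 0.5" --pt "40 0 -23 0 0.5" --pt "0 -30 0 0 0.5" --pt "0 -30 0 0 0.5" --pt "0 -30 0 0 0.5" --pt "0 0 0 0 0.5"

```text
time_s: 24.62
position: [0.451, -0.3362, 0.3025]
ee_rot: [-1.87, 1.901, 0.382]
wrist_force: [0.2, -0.5, 0.0]
grip_width: 0.505
```

Run:
```python
from h import *
o,m=st();p=o["position"]
for q in([.453,-.345,.03],): print(tool(*(np.array(q)-p)*1000))
```

```text
24.625 [ 0.451  -0.3362  0.3025] co [-0.0056 -0.2916] [-1.0008  0.4927  0.4837  1.9467  0.3728 -2.6287] [ 0.1944 -0.492   0.0291]
[[ 0.0149 -0.9929  0.118 ]
 [-0.87    0.0453  0.4909]
 [-0.4927 -0.11   -0.8632]]
[141.9422  27.587  231.1517]
```

Request:
carry_out --pt "20 4 33 0 0.5" --pt "20 4 33 0 0.5" --pt "20 4 33 0 0.5" --pt "20 4 33 0 0.5" --pt "20 4 33 0 0.5" --pt "10 2 16 0 0.5" --pt "0 0 0 0 0.5"

```text
time_s: 25.5
position: [0.4461, -0.3409, 0.0766]
ee_rot: [-1.864, 1.902, 0.4]
wrist_force: [-0.3, -0.2, 0.3]
grip_width: 0.497
```

Run:
```python
from h import *
o,m=st();p=o["position"]
for q in([.453,-.335,.022],): print(tool(*(np.array(q)-p)*1000))
d=arm.get_image("side");cv2.imwrite("pics/s9.png",d["image"][:,:,::-1])
```

```text
25.5 [ 0.4461 -0.3409  0.0766] co [-0.0104 -0.2964] [-1.0107  0.5823  0.0546  1.4441  0.3678 -2.6373] [-0.251  -0.1533  0.2933]
[[ 0.0102 -0.9938  0.1111]
 [-0.865   0.047   0.4996]
 [-0.5017 -0.1012 -0.8591]]
[22.3901 -1.0846 50.5944]
```

View pics/s9.png

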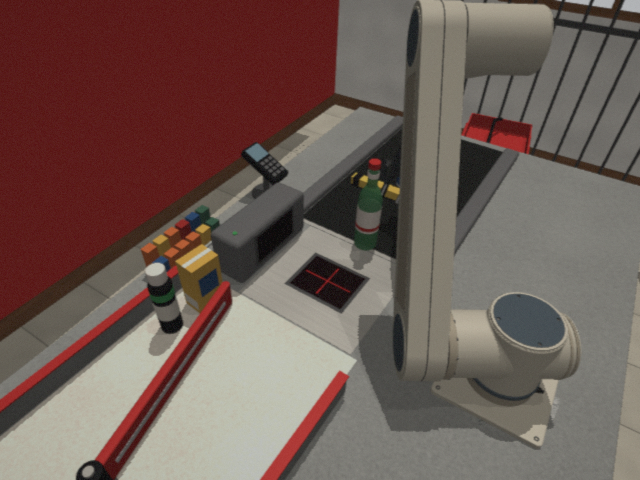

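Request:
carry_out --pt "7 0 17 0 0.5" --pt "7 0 17 0 0.5" --pt "6 0 12 0 0.5" --pt "0 0 0 0 0.5"

```text
time_s: 26.05
position: [0.4519, -0.3372, 0.0298]
ee_rot: [-1.866, 1.903, 0.392]
wrist_force: [0.4, -0.2, -0.3]
grip_width: 0.502
```

Run:
```python
from h import *
o,m=st();p=o["position"]
d=arm.get_image("top");crop(d["image"],330,220,200,140,4,"pics/t9.png")
w=arm.get_image("wrist");cv2.imwrite("pics/w9.png",w["image"][:,:,::-1])
print(tool(.0326*10,9.995,0))
```

```text
26.05 [ 0.4519 -0.3372  0.0298] co [-0.0047 -0.2925] [-1.0001  0.6177 -0.0073  1.3372  0.3722 -2.6261] [ 0.4488 -0.2123 -0.2728]
[[ 0.0111 -0.9934  0.1141]
 [-0.8673  0.0472  0.4955]
 [-0.4976 -0.1044 -0.8611]]
[-8.6707  0.1483  4.9803]
```

View pics/t9.png

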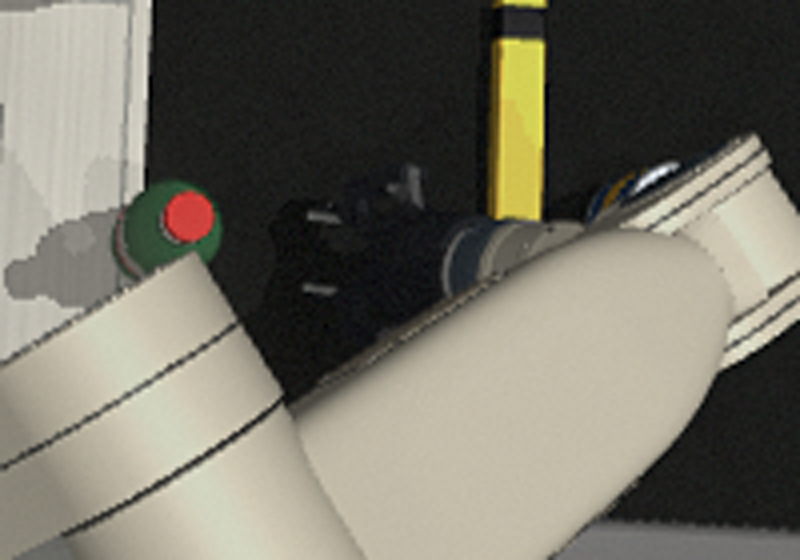

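View pics/w9.png

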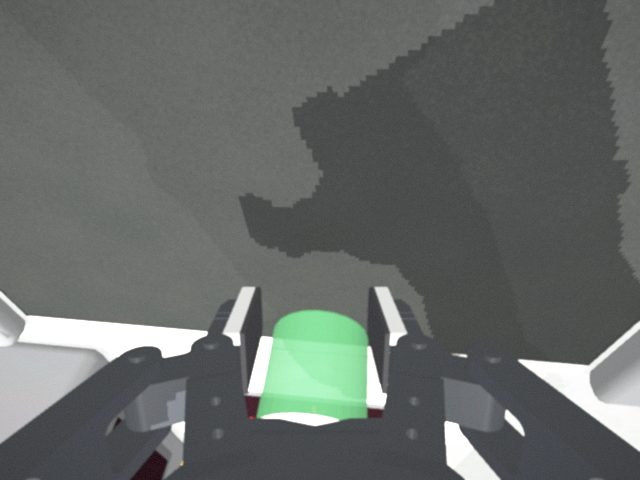

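Request:
carry_out --pt "7 1 12 0 0.5" --pt "-17 0 10 0 0.5" --pt "-13 0 8 0 0.5" --pt "-7 0 4 0 0.5" --pt "-5 0 3 0 0.5"

```text
time_s: 26.78
position: [0.4553, -0.2885, 0.015]
ee_rot: [-1.867, 1.904, 0.387]
wrist_force: [-0.2, -0.0, -0.5]
grip_width: 0.497
```

Run:
```python
from h import *
o,m=st();p=o["position"]
print(tool(.0326*10,9.995,0))
```

```text
26.775 [ 0.4553 -0.2885  0.015 ] co [-0.0028 -0.2437] [-0.9516  0.5772 -0.1289  1.2337  0.3903 -2.5768] [-0.2165 -0.0439 -0.5445]
[[ 0.0115 -0.9932  0.1162]
 [-0.869   0.0476  0.4925]
 [-0.4946 -0.1066 -0.8625]]
[-8.6823  0.152   4.96  ]
```

Request:
carry_out --pt "-5 0 3 0 0.5" --pt "-5 0 3 0 0.5" --pt "-5 0 3 0 0.5" --pt "-5 0 3 0 0.5" --pt "-5 0 3 0 0.5"

```text
time_s: 27.4
position: [0.4571, -0.2584, 0.0144]
ee_rot: [-1.867, 1.904, 0.385]
wrist_force: [0.9, -2.0, 0.0]
grip_width: 0.5
```

Run:
```python
from h import *
o,m=st();p=o["position"]
print(tool(.0326*10,9.995,0))
w=arm.get_image("wrist");cv2.imwrite("pics/w10.png",w["image"][:,:,::-1])
s=arm.get_image("side");crop(s["image"],270,140,160,150,4,"pics/s10.png")
```

```text
27.4 [ 0.4571 -0.2584  0.0144] co [-0.002  -0.2135] [-0.9191  0.5466 -0.1891  1.19    0.4018 -2.5433] [ 0.9426 -1.9655  0.0495]
[[ 0.0114 -0.9931  0.1169]
 [-0.8696  0.0479  0.4915]
 [-0.4937 -0.1072 -0.863 ]]
[-8.6876  0.1549  4.9506]
```

View pics/w10.png

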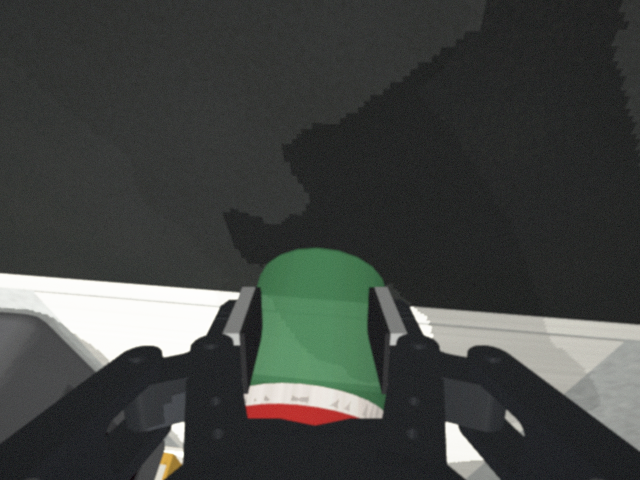

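View pics/s10.png

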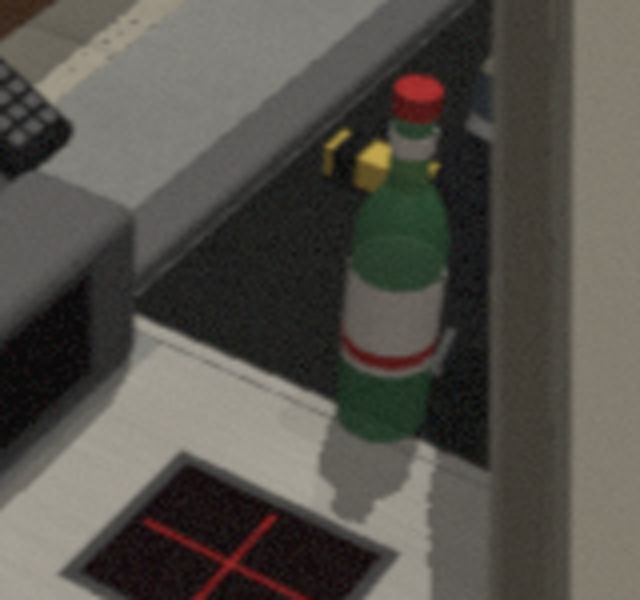

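Contact is made at about 2 N, with the bottle cradled upright and centred between the pads. Next is a gentle push.

Request:
carry_out --pt "-6 0 3.4 0 0.5" --pt "-7 0 4 0 0.5" --pt "-8 0 4.6 0 0.5" --pt "-8 0 4.6 0 0.5" --pt "-8 0 4.6 0 0.5" --pt "-8 0 4.6 0 0.5" --pt "-8 0 4.6 0 0.5" --pt "-8 0 4.6 0 0.5"

```text
time_s: 28.5
position: [0.461, -0.1845, 0.0144]
ee_rot: [-1.869, 1.905, 0.382]
wrist_force: [0.2, -2.5, 1.1]
grip_width: 0.501
```

Run:
```python
from h import *
o,m=st();p=o["position"]
print(tool(.0326*10,9.995,0))
s=arm.get_image("side");crop(s["image"],250,120,200,150,4,"pics/s11.png")
```

```text
28.5 [ 0.461  -0.1845  0.0144] co [-0.0006 -0.1395] [-0.8287  0.4762 -0.3195  1.0898  0.4308 -2.4495] [ 0.1929 -2.4653  1.075 ]
[[ 0.0117 -0.993   0.1177]
 [-0.8706  0.0478  0.4896]
 [-0.4918 -0.1082 -0.864 ]]
[-8.6982  0.1537  4.932 ]
```

View pics/s11.png

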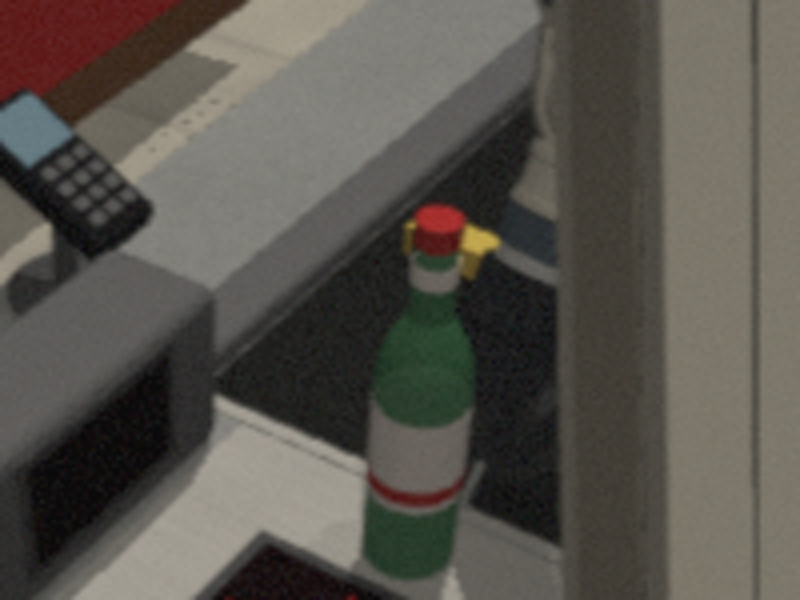

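Request:
carry_out --pt "-8 0 4.5 0 0.5" --pt "-9 0 5.1 0 0.5" --pt "-9 0 5.1 0 0.5" --pt "-9 0 5.1 0 0.5" --pt "-9 0 5.1 0 0.5" --pt "-9 0 5.1 0 0.5" --pt "-9 0 5.1 0 0.5" --pt "-9 0 5.1 0 0.5" --pt "-9 0 5.1 0 0.5" --pt "-9 0 5.1 0 0.5"

```text
time_s: 29.8
position: [0.4656, -0.0739, 0.0147]
ee_rot: [-1.868, 1.905, 0.385]
wrist_force: [-0.1, -1.8, -0.2]
grip_width: 0.501
```

Run:
```python
from h import *
o,m=st();p=o["position"]
print(tool(.0326*10,9.995,0))
s=arm.get_image("side");crop(s["image"],250,120,200,150,4,"pics/s12.png")
```

```text
29.8 [ 0.4656 -0.0739  0.0147] co [ 0.0005 -0.0289] [-0.6623  0.3881 -0.474   0.947   0.4765 -2.2718] [-0.0682 -1.7734 -0.2325]
[[ 0.0115 -0.9931  0.1166]
 [-0.87    0.0476  0.4907]
 [-0.4929 -0.1071 -0.8635]]
[-8.6922  0.1517  4.9426]
```

View pics/s12.png

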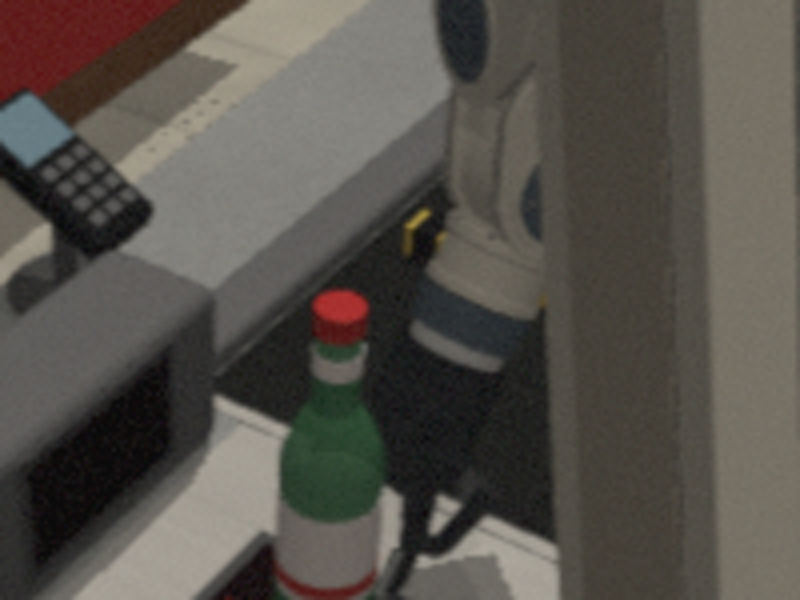

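Request:
carry_out --pt "-8 0 4.5 0 0.5" --pt "-9 0 5.1 0 0.5" --pt "-9 0 5.1 0 0.5" --pt "-9 0 5.1 0 0.5" --pt "-9 0 5.1 0 0.5" --pt "-9 0 5.1 0 0.5" --pt "-9 0 5.1 0 0.5" --pt "-9 0 5.1 0 0.5" --pt "-9 0 5.1 0 0.5" --pt "-9 0 5.1 0 0.5"

```text
time_s: 31.1
position: [0.4704, 0.0363, 0.0153]
ee_rot: [-1.868, 1.905, 0.386]
wrist_force: [-0.1, -2.2, -0.4]
grip_width: 0.498
```

Run:
```python
from h import *
o,m=st();p=o["position"]
print(tool(.0326*10,9.995,0))
s=arm.get_image("side");cv2.imwrite("pics/s13.png",s["image"][:,:,::-1])
```

```text
31.1 [0.4704 0.0363 0.0153] co [0.0016 0.0814] [-0.4535  0.3214 -0.5805  0.7966  0.5151 -2.0385] [-0.0672 -2.1692 -0.4123]
[[ 0.0113 -0.9932  0.1162]
 [-0.8696  0.0476  0.4914]
 [-0.4936 -0.1066 -0.8632]]
[-8.6883  0.1522  4.9494]
```

View pics/s13.png

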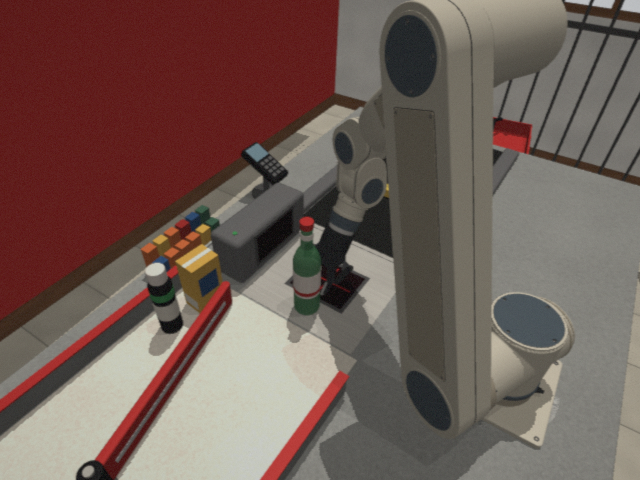

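Request:
carry_out --pt "-8 0 4.5 0 0.5" --pt "-9 0 5.1 0 0.5" --pt "-9 0 5.1 0 0.5" --pt "-9 0 5.1 0 0.5" --pt "-9 0 5.1 0 0.5" --pt "-9 0 5.1 0 0.5" --pt "-9 0 5.1 0 0.5" --pt "-9 0 5.1 0 0.5" --pt "-9 0 5.1 0 0.5" --pt "-9 0 5.1 0 0.5"

```text
time_s: 32.4
position: [0.475, 0.1464, 0.0158]
ee_rot: [-1.867, 1.905, 0.387]
wrist_force: [0.2, -1.9, -0.8]
grip_width: 0.505
```

Run:
```python
from h import *
o,m=st();p=o["position"]
s=arm.get_image("side");cv2.imwrite("pics/s14.png",s["image"][:,:,::-1])
```

```text
32.4 [0.475  0.1464 0.0158] co [0.0026 0.1916] [-0.2111  0.2857 -0.6347  0.639   0.5298 -1.7589] [ 0.2234 -1.9027 -0.815 ]
[[ 0.0108 -0.9932  0.1155]
 [-0.8692  0.0478  0.4921]
 [-0.4943 -0.1057 -0.8628]]
```

View pics/s14.png

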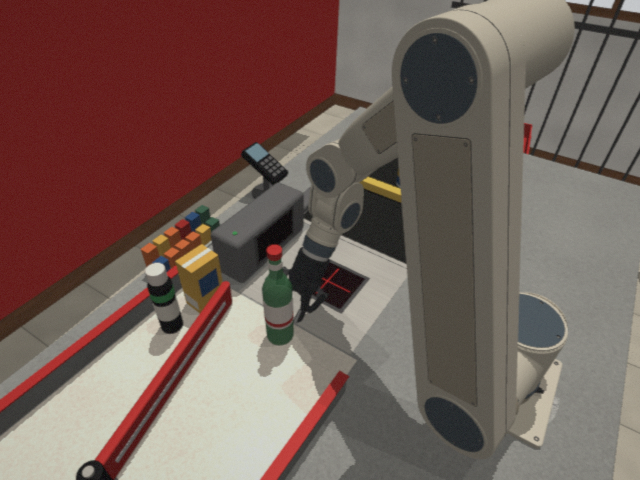

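Six or seven more rows, slowing at the end, then I'll retreat straight back.

Request:
carry_out --pt "-8 0 4.5 0 0.5" --pt "-9 0 5.1 0 0.5" --pt "-9 0 5.1 0 0.5" --pt "-9 0 5.1 0 0.5" --pt "-9 0 5.1 0 0.5" --pt "-8 0 4.5 0 0.5" --pt "-5 0 2.8 0 0.5" --pt "-2 0 1.1 0 0.5" --pt "0 0 0 0 0.5"

```text
time_s: 33.58
position: [0.4779, 0.2201, 0.0163]
ee_rot: [-1.868, 1.904, 0.389]
wrist_force: [-0.3, -2.0, -1.0]
grip_width: 0.502
```

Run:
```python
from h import *
o,m=st();p=o["position"]
s=arm.get_image("side");crop(s["image"],80,210,260,190,3,"pics/s15.png")
w=arm.get_image("wrist");cv2.imwrite("pics/w15.png",w["image"][:,:,::-1])
print(tool(-.3,-10,0),tool(0,0,10))
```

```text
33.575 [0.4779 0.2201 0.0163] co [0.0031 0.2653] [-0.0423  0.2833 -0.6391  0.5401  0.5202 -1.5653] [-0.2888 -2.028  -1.0043]
[[ 0.0115 -0.9933  0.1146]
 [-0.869   0.0468  0.4926]
 [-0.4947 -0.1053 -0.8626]]
[ 8.6862 -0.1735 -4.9607] [-4.9476 -1.0506 -8.6265]
```

View pics/s15.png

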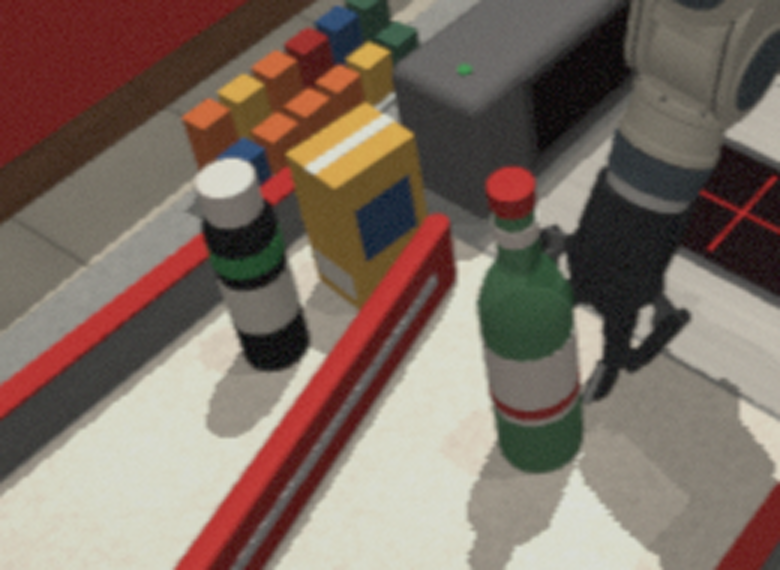

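View pics/w15.png

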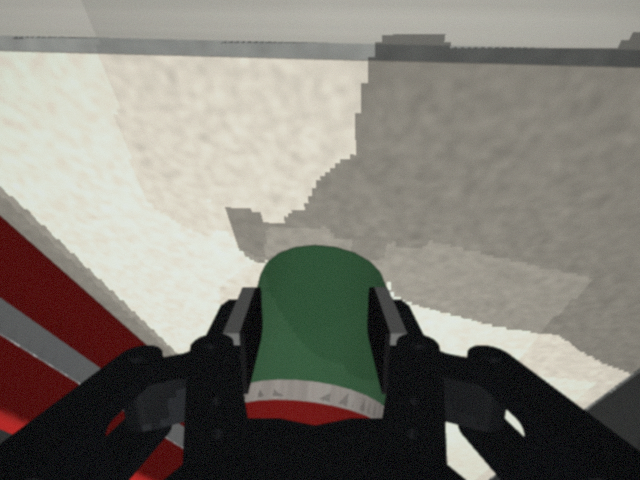

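Request:
carry_out --pt "5 0 -3 0 0.5" --pt "9 0 -5 0 0.5" --pt "17 0 -10 0 0.5" --pt "26 0 -15 0 0.5" --pt "26 0 -15 0 0.5" --pt "22 0 -25 0 0.5" --pt "22 0 -25 0 0.5" --pt "0 0 0 0 0.5" --pt "0 0 0 0 0.5"

```text
time_s: 34.8
position: [0.4677, 0.0525, 0.039]
ee_rot: [-1.863, 1.903, 0.389]
wrist_force: [0.5, -1.1, 0.1]
grip_width: 0.499
```

Run:
```python
from h import *
o,m=st();p=o["position"]
s=arm.get_image("side");crop(s["image"],80,180,260,190,3,"pics/s16.png")
t=arm.get_image("top");cv2.imwrite("pics/t16.png",t["image"][:,:,::-1])
B=C+R2@np.array([.003,.298]);print(proj(t,[*B,.28]),proj(s,[*B,.28]),proj(s,[*B,0]))
```

```text
34.8 [0.4677 0.0525 0.039 ] co [-0.0016  0.0975] [-0.4256  0.2776 -0.5683  0.8375  0.5233 -2.0049] [ 0.5469 -1.0866  0.1037]
[[ 0.0098 -0.993   0.1176]
 [-0.8672  0.0501  0.4954]
 [-0.4978 -0.1069 -0.8607]]
[180.0368 259.1025] [246.2001 272.8296] [256.4201 358.4875]
```

View pics/s16.png

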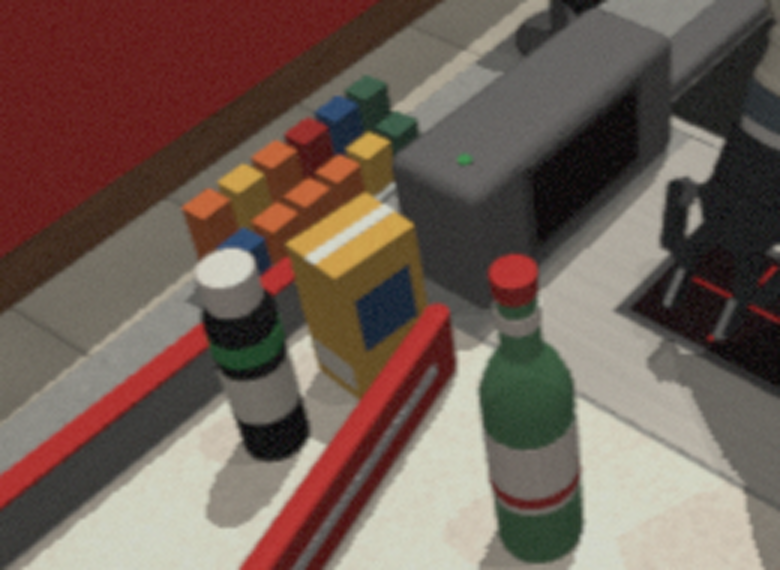

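View pics/t16.png

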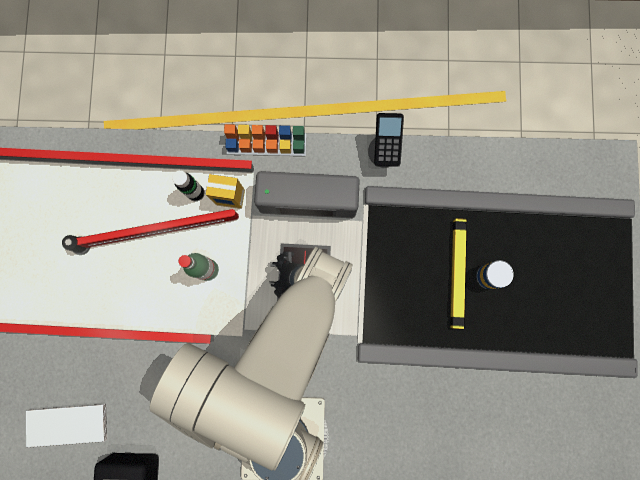

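Run:
```python
from h import *
import cv2
a=cv2.imread("pics/t16.png");cv2.imwrite("pics/t17.png",cv2.resize(a[180:240,160:260],None,fx=8,fy=8,interpolation=cv2.INTER_CUBIC))
a0=cv2.imread("pics/top0.png").astype(int)
for n,(x0,x1,y0,y1) in dict(carton=(204,246,172,210),spray=(172,205,168,204),bar=(446,472,214,334),tin=(474,518,255,295)).items(): print(n,np.abs(a[y0:y1,x0:x1].astype(int)-a0[y0:y1,x0:x1]).mean())
d=arm.get_image("top"); print(cf(px(d,185.2,261,.28)))
```

```text
carton 3.77234753550543
spray 3.590628507295174
bar 3.024465811965812
tin 2.9888257575757575
[-0.001   0.2848]
```

View pics/t17.png

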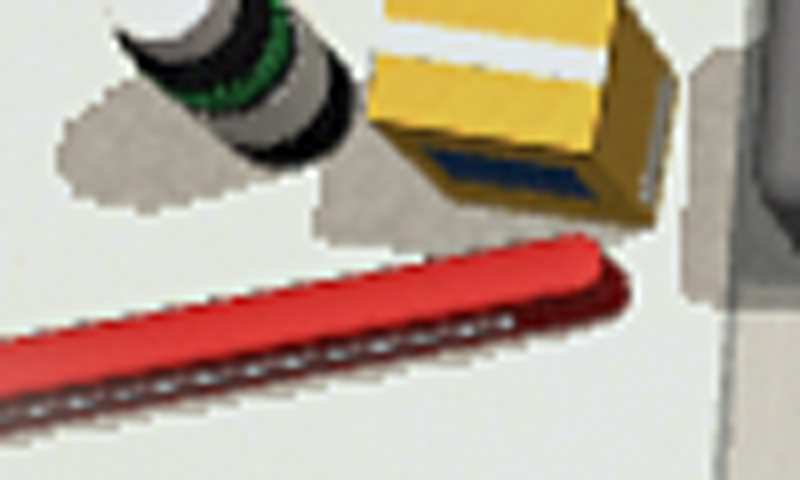

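```bash
python3 -c "
from plant import arm
print(arm.close_job())"
```

```text
the job is handed in; nothing more can be done
None
```

The job is handed in at about 35 s of the 72 s allowed. No verdict was reported, but my last pictures showed every end condition met.

**What I did**
- **Divider:** I pushed the divider arm to its far stop, where the wrist force rose to about 28 N. On the first try the fingers slipped over the top of the bar, having ridden too high. I lifted out, came back lower and pushed it fully over. Nothing else moved in that slip.
- **Tool lean:** With the tool pointing straight down, the gripper's body and knuckles would have met the bottle before the finger tips. I raised the arm until wrist joint 4 held at its limit, which leaned the tool about 0.5 rad so the tips led.
- **Bottle:** With the half-open fingers behind the bottle, about 26 mm above the counter, I pushed it upright across the glass and into the near lane. Wrist-force readings between moves were about 2 to 2.7 N. I then backed the gripper about 17 cm away.

**Last checks**
- **Bottle position:** It stands upright at about x 0, y 0.285 m in the checkout frame. That puts its axis about 0.12 m past the divider tip, where 0.033 m is needed.
- **Divider tip:** It is at top-view pixel (235, 212), within 1 pixel of where the stop should appear.
- **Other goods:** The carton, spray can, bar and tin look unchanged from the first top view.
- **Robot:** It is clear of everything. Its last force readings, up to about 1.1 N, were at noise level.

**One disagreement:** the bottle's position worked out from the tool (y about 0.298 m) was 13 mm further on than the camera reading. Both are well inside the limit.

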